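# Weed out the lopsided rotor arm on the knife-edge balance

### The arm

A 7-joint arm with a two-finger parallel gripper is mounted at the origin on a cart in front of the work surface, level with it; the furniture and walls round the work are solid. World frame = base frame: x ahead of the robot, y to its left, z up, the work surface at z = 0. Lengths are in mm, angles in rad, forces in N, time in s.
With the tool pointing down it reaches from about 400 to 850 mm from the base axis. Payload 10.4 kg.
Tool frame: the origin (TCP) lies midway between the tips of the shut fingers; the grasp point (between the pads) lies 19 mm behind it (bot.grip_depth is the distance from the TCP to the grasp point, in mm); z points along the fingers, y is the line along which they close (so a half turn about z gives the same grasp; the last joint's range is limited). The gripper opens to 87 mm and grips with 3 to 60 N. Pads are 19 mm wide; open, the fingers measure 117 mm over their backs; the gripper's body (75 mm by 190 mm) begins 51 mm behind the grasp point.
Start: joints at [1.303, 0.332, -0.065, 1.46, 0.022, 1.35, -0.088], TCP at [151.497, -606.383, 222.576] pointing down, gripper open.
Joint ranges: [-2.6, 2.6], [-0.5, 2.12], [-1.47, 1.34], [0.16, 2.42], [-1.27, 4.41], [0.06, 2.06], [-2.6, 2.6]. Speed limits (rad/s): [2.22, 2.22, 2.79, 2.79, 3.14, 3.14, 3.14].

### API

Orientations are given as a unit quaternion [w, x, y, z].
In Python, from bench import bot gives the robot as it stands. Calls block until the motion is done:
- bot.goto(position, orientation): joint-space move of the TCP to a pose.
- bot.line_to(position, ori=None, feed=150): straight line of the TCP; ori=None keeps the orientation; feed is the mean speed in mm/s.
- bot.movej(angles): joint-space move.
- bot.open() and bot.clamp(): open the fingers fully, or close them until they stop; the grip force is fixed at half the most.
- bot.sleep(seconds).
- bot.solve_ik(position, orientation): joint angles nearest the present ones, or None.
- bot.observe(): the state.
- bot.read_camera(name): name is "scene" or "top"; returns (picture, depth): 384x512x3 uint8, blue, green, red; 384x512 float32, mm along the optical axis (not along the pixel's ray), 0 where there is no reading.
- bot.get_calibration(name): a dict with "K" (3x3 intrinsics, pixels), "world_to_cam" (4x4, takes a point from world to camera coordinates). Camera axes: x right, y down, z forward; pixel columns grow to the right and rows downward; lengths in mm; the calibration is good to about 2 mm. A picture is of the moment at which its call begins. get_calibration takes no time and is no camera call.
A pose or a line that the arm cannot do raises bot.PlanningError and nothing moves.
- bot.hand_in(): hands the job in; it is judged then, once.
The state is a dict: "time_s": time; "q": joint angles; "joint_vel": joint speeds; "joint_efforts": joint torques, N m; "ee_pos": TCP position; "tcp_rot": TCP orientation; "wrist_force": force on the tool from outside, world axes, zero at the start; "wrist_torque": the same for the moment, N m; "opening": finger opening in mm; "grip_force": force on a finger pad.
Only numpy, scipy, OpenCV 4.12 (cv2) and the standard library are available. Lean on these libraries where they do the work, as an engineer would, in place of code of your own. Each camera call takes 0.05 s, during which the arm holds its last target. There are 200 camera calls.

### The job

One of the two steel rotor arms is lopsided, which shows only when it is laid on the knife-edge balance and tips it. Finish with the good arm lying centred along the balance, balanced level, and the lopsided one lying flat in the red reject tray.

Things in the scene. Friction and masses are not known exactly. Their poses are not given: they have to be found in the camera images.
- rotor_a_mid (a point): One of two identical-looking steel rotor arms, 0.2 kg: flat bar 160 mm long, hub in the middle (28 wide, 40 long, 20 mm high, flat sides), arms 20 wide and 16 mm high, round ends 28 mm across, flat underside. Either may be the lopsided one: its weight lies 40 mm off the middle, unseen; the other's in the middle. Point: hub centre, 10 mm above the underside; y along the bar, z up.
- rotor_b_mid (a point): The other of two identical-looking steel rotor arms, 0.2 kg: flat bar 160 mm long, hub in the middle (28 wide, 40 long, 20 mm high, flat sides), arms 20 wide and 16 mm high, round ends 28 mm across, flat underside. Either may be the lopsided one: its weight lies 40 mm off the middle, unseen; the other's in the middle. Point: hub centre, 10 mm above the underside; y along the bar, z up.
- balance_seat (a point): Knife-edge balance, fixed: green base, rocking cradle 130 mm long with two blue saddles 55 mm either side of its middle, 16 mm long, 52 mm clear between 5 mm lips. An arm lies across both, hub over the middle, where a 14 mm wide spine 12 mm lower leaves finger room. Point: middle between the level saddle tops, 87 mm above the bench, fixed; y along the cradle, x across, z up.
- cradle (a joint): Tilt of the balance cradle (rad) on its knife edge, 34 mm below the saddle tops: 0 level, positive with the +y end up, stops at -0.16 and 0.16. Springs back level when empty (0.5 Nm/rad), settles in under a second. A good arm laid within 1 cm of the middle keeps it within 0.07; the lopsided one tips it beyond 0.1 but stays lying on it.
- reject_tray_in (a point): Shallow open red reject tray, 120 x 210 mm outside, walls 5 mm thick, rim 16 mm above the bench, fixed. This point is the centre of its inner floor, 5 mm above the bench; y runs along its length, z up.

How it is judged:
By the outcome, as a careful person would: the job done as asked, in the order asked, and still so for the second after the job is handed in, with the robot touching nothing.
It also fails if it takes over 72 s, if anything falls off the work surface, if the arm or the gripper's body presses on something with over 40 N, if the wrist force passes 120 N, or if a joint passes its speed limit or range.

## Working session

There is one attempt and no reset: what is moved stays moved. The work goes in short steps, each a Python script; the robot and the scene stay as the last script left them, time stands still between calls to the robot, and variables do not carry over. Pictures are saved under pics/ and viewed, at most 10 in all, crops included, and the job is handed in when it is done.

```bash
mkdir -p pics; ls
python3 - <<'E'
from bench import bot
import cv2,numpy as np
for n in("scene","top"):
    im,d=bot.read_camera(n); cv2.imwrite(f"pics/{n}0.png",im); np.savez(f"{n}0.npz",im=im,d=d)
    c=bot.get_calibration(n); print(n,np.round(c["K"],1).tolist(),np.round(c["world_to_cam"],3).tolist(),(d>0).mean())
o=bot.observe(); print(o["time_s"],o["tcp_rot"],o["ee_pos"])
E
```

```text
pics
scene [[485.7, 0.0, 262.3], [0.0, 485.7, 197.5], [0.0, 0.0, 1.0]] [[-0.731, -0.683, 0.008, 387.798], [-0.524, 0.553, -0.648, 345.128], [0.438, -0.478, -0.762, 677.422], [0.0, 0.0, 0.0, 1.0]] 0.9961496988932291
top [[465.8, 0.0, 252.2], [0.0, 465.8, 192.8], [0.0, 0.0, 1.0]] [[0.019, -1.0, -0.008, -16.969], [-0.996, -0.019, -0.089, 561.637], [0.088, 0.01, -0.996, 977.201], [0.0, 0.0, 0.0, 1.0]] 0.9957733154296875
0.1 [-6.36598129e-04  9.92521628e-01  1.22067210e-01 -9.07714377e-05] [ 151.37429279 -606.03433415  221.82379423]
```

View pics/scene0.png

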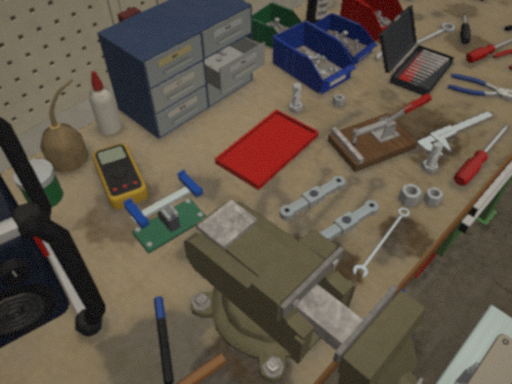

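View pics/top0.png

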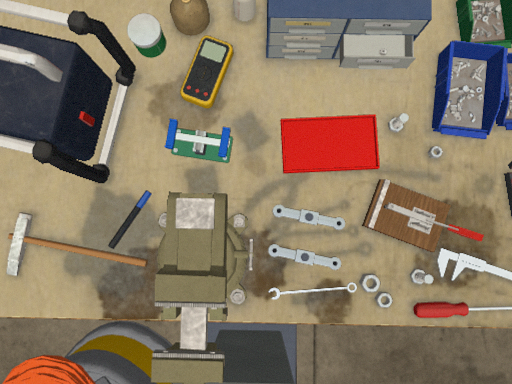

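The scene view shows the balance at about (165,205), the tray at (268,148) and the rotors at (313,197) and (350,220), the second partly hidden by the vise. In the top view the balance is at (199,140), the tray at (330,143) and the rotors at (309,217) and (305,257).

```bash
cat > h.py <<'E'
from bench import bot
import cv2,numpy as np
def xyz(n,d):
    c=bot.get_calibration(n);K=c["K"];T=np.linalg.inv(c["world_to_cam"])
    v,u=np.mgrid[:384,:512]
    P=np.stack([(u-K[0][2])/K[0][0]*d,(v-K[1][2])/K[1][1]*d,d],-1)
    return P@T[:3,:3].T+T[:3,3]
def rays(n,uv,z):
    c=bot.get_calibration(n);K=np.array(c["K"]);T=np.linalg.inv(c["world_to_cam"])
    r=np.c_[np.atleast_2d(uv),np.ones(len(np.atleast_2d(uv)))]@np.linalg.inv(K).T@T[:3,:3].T
    o=T[:3,3]; return o+r*((z-o[2])/r[:,2])[:,None]
def blob(m,k):
    n,l,s,c=cv2.connectedComponentsWithStats(m.astype(np.uint8)); o=np.argsort(-s[1:,4])[:k]+1
    return [l==i for i in o]
E
python3 - <<'E'
from h import *
for n in("scene","top"):
    f=np.load(n+"0.npz");im=f["im"];W=xyz(n,f["d"]);hsv=cv2.cvtColor(im,cv2.COLOR_BGR2HSV);H,S,V=cv2.split(hsv)
    X,Y,Z=W[...,0],W[...,1],W[...,2]
    bench=(abs(Z)<8)&(H>10)&(H<30)
    print(n,"bench z",np.median(Z[bench]))
    def rep(lab,m):
        p=W[m]; rect=cv2.minAreaRect(p[:,:2].astype(np.float32)); vv,uu=np.nonzero(m)
        print(lab,m.sum(),"px",uu.mean().round(),vv.mean().round(),"rect",np.round(rect[0],1),np.round(rect[1],1),round(rect[2],1),"z pct",np.percentile(p[:,2],[5,50,95]).round(1))
    red=(S>170)&((H<8)|(H>172))&(V>80)
    rep("tray",blob(red,1)[0])
    roi=np.zeros_like(red)
    u0,u1,v0,v1=(110,215,165,255) if n=="scene" else (155,242,108,170)
    roi[v0:v1,u0:u1]=1
    for b in blob(roi&(S>140)&(H>100)&(H<125),2): rep("saddle",b)
    rep("base",blob(roi&(S>60)&(H>55)&(H<95),1)[0])
    roi[:]=0
    u0,u1,v0,v1=(270,385,170,242) if n=="scene" else (262,355,195,276)
    roi[v0:v1,u0:u1]=1
    for b in blob(roi&(S<60)&(V>110)&(Z>9)&(Z<35),2): rep("rotor",b)
    # heights nearby
    if n=="top":
        for nm,(a,b,c,d) in dict(vise=(155,250,190,300),meter=(180,235,35,108),chest=(265,432,0,70),case=(0,135,0,185),fixture=(362,450,178,250)).items():
            z=Z[c:d,a:b]; print(nm,np.percentile(z,[50,99]).round(),"x",X[c:d,a:b].min().round(),X[c:d,a:b].max().round(),"y",Y[c:d,a:b].min().round(),Y[c:d,a:b].max().round())
E
```

```text
scene bench z 0.3807439624434892
tray 4036 px 266.0 148.0 rect [496.6  92.1] [203.2 874.1] 34.0 z pct [ 3.3  5.8 16. ]
saddle 256 px 136.0 213.0 rect [674.2 163.6] [13.7 58.5] 82.2 z pct [82.4 87.7 92.3]
saddle 212 px 190.0 184.0 rect [420.2 211.3] [ 33.8 626.3] 56.7 z pct [84.1 87.5 92.4]
base 1276 px 168.0 226.0 rect [422.6 215.1] [132.7 612.5] 66.7 z pct [ 9.4 12.3 14.8]
rotor 675 px 312.0 196.0 rect [ 513.3 -128.6] [159.5  28.4] 79.9 z pct [13.8 16.8 21.2]
rotor 642 px 350.0 219.0 rect [ 426.4 -130.8] [137.4  28.7] 77.3 z pct [14.  17.  21.3]
top bench z 0.13915179652303777
tray 5192 px 329.0 144.0 rect [ 607.4 -145. ] [251.1 274.5] 3.7 z pct [ 2.1  5.4 16.1]
saddle 226 px 171.0 134.0 rect [675.1 161.5] [15.8 59.2] 82.0 z pct [83.9 87.2 91.7]
saddle 220 px 224.0 142.0 rect [577.3  32.4] [226.4  38.2] 15.4 z pct [84.3 87.6 92. ]
base 626 px 200.0 151.0 rect [607.9  44.1] [271.4 115.5] 47.2 z pct [ 7.8 12.1 15.7]
rotor 721 px 304.0 256.0 rect [ 428.4 -120.1] [158.4  27.6] 79.5 z pct [13.4 16.9 21.7]
rotor 715 px 309.0 216.0 rect [ 513.5 -129.1] [158.4  27.3] 79.1 z pct [12.8 16.8 21.7]
vise [135. 180.] x 332.0 571.0 y -16.0 209.0
meter [32. 46.] x 473.0 925.0 y -16.0 166.0
chest [123. 202.] x 473.0 1008.0 y -405.0 -16.0
case [168. 344.] x 473.0 1005.0 y -16.0 581.0
fixture [20. 66.] x 446.0 605.0 y -440.0 -16.0
```

Run:
```python
from h import *
for n in("scene","top"):
    f=np.load(n+"0.npz");im=f["im"];D=f["d"];W=xyz(n,D);H,S,V=cv2.split(cv2.cvtColor(im,cv2.COLOR_BGR2HSV))
    Z=W[...,2];ok=D>0
    red=blob((S>170)&((H<8)|(H>172))&(V>80),1)[0]
    # rim corners by rays of the outline's min quad at rim height
    c=max(cv2.findContours(red.astype(np.uint8),0,2)[0],key=cv2.contourArea)[:,0]
    p=rays(n,c,16)[:,:2].astype(np.float32); r=cv2.minAreaRect(p); print(n,"tray rim rays",np.round(r[0],1),np.round(r[1],1),round(r[2],1))
    m=red&ok&(Z<9)&(Z>2); r=cv2.minAreaRect(W[m][:,:2].astype(np.float32)); print(" floor",np.round(r[0],1),np.round(r[1],1),round(r[2],1))
    roi=np.zeros_like(red); u0,u1,v0,v1=(110,215,165,255) if n=="scene" else (155,242,108,170); roi[v0:v1,u0:u1]=1
    cs=[]
    for b in blob(roi&(S>140)&(H>100)&(H<125),2):
        m=b&ok&(Z>82)&(Z<96); r=cv2.minAreaRect(W[m][:,:2].astype(np.float32)); cs.append(r[0]); print(" saddle",np.round(r[0],1),np.round(r[1],1),round(r[2],1),"top z",np.median(Z[m&(Z<90)]).round(1))
    cs=np.array(cs); d=cs[0]-cs[1]; print(" seat",cs.mean(0).round(1),"len",np.hypot(*d).round(1),"yaw of y axis deg",np.degrees(np.arctan2(-d[0],d[1])).round(1))
    if n=="top":
        v=W[190:300,155:250][ok[190:300,155:250]]; v=v[v[:,2]>60]; print("vise >60: xmax",v[:,0].max().round(),"y",v[:,1].min().round(),v[:,1].max().round(),"z",v[:,2].max().round())
        for yaw in (-11,): pass
from scipy.spatial.transform import Rotation as R
for p,yaw in [((513,-129,120),-11),((428,-120,120),-11),((667,106,110),-8),((613,-150,40),-30),((613,-150,40),30)]:
  for off in (90,-90):
    q=(R.from_euler('z',yaw+off,degrees=True)*R.from_euler('x',180,degrees=True)).as_quat()[[3,0,1,2]]
    s=bot.solve_ik(list(p),list(q)); print(p,yaw,off,None if s is None else np.round(s,2))
```

```text
scene tray rim rays [ 671.6 -167.8] [124.8 214.6] 3.8
 floor [ 674.4 -171.7] [119. 209.] 3.8
 saddle [674.2 163.6] [13.7 58.5] 82.2 top z 87.5
 saddle [658.5  55.3] [13.7 59.4] 82.6 top z 87.2
 seat [666.4 109.4] len 109.4 yaw of y axis deg -8.2
top tray rim rays [ 674.3 -172.8] [120.4 209.3] 3.8
 floor [ 673.9 -172.4] [116.3 206.9] 3.8
 saddle [675.1 161.5] [15.8 59.2] 82.0 top z 86.9
 saddle [659.2  53.3] [15.6 57.7] 82.9 top z 87.1
 seat [667.2 107.4] len 109.4 yaw of y axis deg -8.3
vise >60: xmax 555.0 y 38.0 164.0 z 182.0
(513, -129, 120) -11 90 [ 0.74  0.27 -0.66  1.81  0.18  1.12 -0.17]
(513, -129, 120) -11 -90 None
(428, -120, 120) -11 90 [ 0.84  0.07 -0.68  2.01  0.05  1.08 -0.06]
(428, -120, 120) -11 -90 None
(667, 106, 110) -8 90 [ 0.43  0.74 -1.    1.41  0.62  1.33 -0.74]
(667, 106, 110) -8 -90 [ 0.53  0.88 -1.25  1.4   0.83  1.44  2.3 ]
(613, -150, 40) -30 90 [ 0.64  0.58 -0.62  1.6   0.37  1.07 -0.61]
(613, -150, 40) -30 -90 [ 1.    0.91 -1.25  1.59  0.89  1.31  2.24]
(613, -150, 40) 30 90 [ 0.69  0.61 -0.7   1.6   0.43  1.09  0.4 ]
(613, -150, 40) 30 -90 [ 0.43  0.52 -0.34  1.62  0.19  1.03 -2.59]
```

```bash
cat >> h.py <<'E'
from scipy.spatial.transform import Rotation as R
def quat(yaw,tilt=0): # bar yaw (deg), tilt: deg about the bar's x axis
    r=R.from_euler('z',yaw,degrees=True)*R.from_euler('x',tilt,degrees=True)*R.from_euler('z',90,degrees=True)*R.from_euler('x',180,degrees=True)
    return list(r.as_quat()[[3,0,1,2]])
def wr(yaw):
    o=[];
    for _ in range(5): s=bot.observe(); o.append(np.r_[s["wrist_force"],s["wrist_torque"]]); bot.sleep(.05)
    o=np.mean(o,0); B=R.from_euler('z',yaw,degrees=True); return np.r_[B.inv().apply(o[:3]),B.inv().apply(o[3:])]
def pick(x,y,yaw,z):
    bot.goto([x,y,z+110],quat(yaw)); bot.sleep(.3); b=wr(yaw)
    bot.line_to([x,y,z],feed=180); bot.clamp(); s=bot.observe(); print("grip",s["opening"],s["grip_force"])
    bot.line_to([x,y,z+110],feed=180); bot.sleep(.3); w=wr(yaw)-b
    s=bot.observe(); print("t",s["time_s"],"opening",s["opening"],"dF",w[:3].round(2),"dT(bar axes)",w[3:].round(3)); return w
E
python3 - <<'E'
from h import *
pick(513.4,-128.9,-10.5,7)
im,d=bot.read_camera("scene"); cv2.imwrite("pics/s1.png",im[60:300,200:500])
E
```

```text
grip 27.454751780941347 29.997674524784088
t 5.8833 opening 27.63810548403277 dF [-0.38  0.04 -1.71] dT(bar axes) [-0.079  0.01  -0.011]
```

View pics/s1.png

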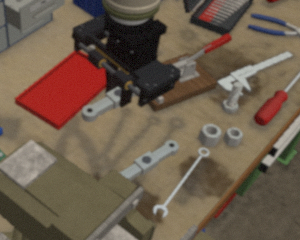

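The crop shows rotor A held level between the fingers at about (105,100). The second rotor is still on the bench at (150,160). The −0.079 N·m about the bar's x axis matches a weight 40 mm off centre, so A is the lopsided one. It goes to the tray, and B then gets tested on the balance.

Run:
```python
from h import *
yaw=-27
bot.goto([674,-172,100],quat(yaw)); bot.line_to([674,-172,15],feed=150); print(wr(yaw).round(2)); bot.open()
s=bot.observe(); print("open",s["opening"],np.round(s["wrist_force"],1)); bot.line_to([674,-172,120],feed=200)
pick(428.4,-120.1,-10.5,7)
f,d=bot.read_camera("top"); cv2.imwrite("pics/t2.png",f[80:280,130:400]); print(bot.observe()["time_s"])
```

```text
[ 0.16 -0.08 -1.69 -0.07 -0.08  0.03]
open 86.95813160073527 [-0.6  0.  -0.7]
grip 27.648020242373704 29.995270371437073
t 14.05 opening 27.767348307387092 dF [ 0.04 -0.54 -1.92] dT(bar axes) [-0.023  0.01   0.018]
14.1
```

View pics/t2.png

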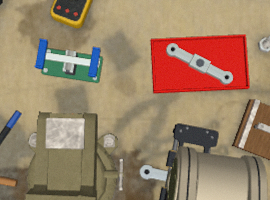

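A lies flat on the diagonal in the tray, around (200,63) in the crop. B shows almost no moment, so it goes to the balance, passing high over the vise.

Run:
```python
from h import *
yaw=-8.3;x,y=666.8,108.4
s=bot.observe()["ee_pos"]; bot.line_to([s[0],s[1],230],feed=250)
bot.goto([650,-60,230],quat(yaw)); bot.goto([x,y,210],quat(yaw))
b=wr(yaw); bot.line_to([x,y,115],feed=150); print((wr(yaw)-b).round(2)); bot.line_to([x,y,95],feed=60); bot.sleep(.2); print((wr(yaw)-b).round(2))
bot.open(); bot.line_to([x,y,230],feed=150); bot.goto([650,-250,260],quat(yaw)); bot.sleep(.5)
W={}
for n in("scene","top"):
    im,d=bot.read_camera(n); np.savez(n+"3.npz",im=im,d=d)
    crop=im[150:260,90:290] if n=="scene" else im[90:200,140:340]
    W[n]=cv2.resize(crop,None,fx=3,fy=3)[:290]
cv2.imwrite("pics/c3.png",np.vstack(list(W.values()))[:600])
print(bot.observe()["time_s"])
for n in W:
    f=np.load(n+"3.npz");D=f["d"];P=xyz(n,D);X,Y,Z=np.moveaxis(P,-1,0);H,S,V=cv2.split(cv2.cvtColor(f["im"],cv2.COLOR_BGR2HSV))
    B=R.from_euler('z',yaw,degrees=True); L=B.inv().apply((P-[x,y,0]).reshape(-1,3)).reshape(P.shape)
    m=blob((D>0)&(S<60)&(Z>94)&(Z<125)&(abs(L[...,1])<110)&(abs(L[...,0])<24),1)[0]
    r=cv2.minAreaRect(L[m][:,:2].astype(np.float32)); print(n,m.sum(),np.round(r[0],1),np.round(r[1],1),round(r[2],1))
    arm=m&(abs(L[...,1])>25); k=np.polyfit(L[arm][:,1],L[arm][:,2],1); print(" slope(rad)",k.round(3))
```

```text
[ 0.28  0.12  0.55  0.07  0.01 -0.03]
[-0.19  0.45  0.17  0.04  0.   -0.  ]
22.725
scene 1237 [1.3 0.3] [158.7  31.7] 89.4
 slope(rad) [1.0000e-03 1.0217e+02]
top 932 [ 1.  -0.9] [ 28.  158.1] 0.3
 slope(rad) [1.00000e-03 1.02795e+02]
```

View pics/c3.png

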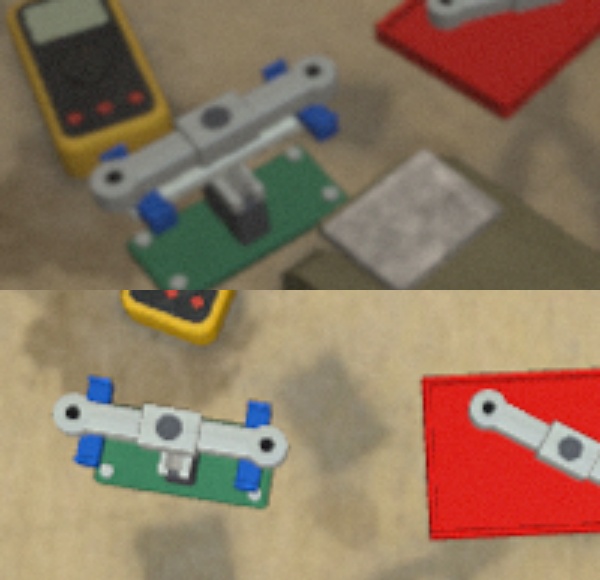

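B lies across both saddles, with its hub at (215,118) in the upper crop and (168,428) in the lower. It is level (slope 0.001 rad) and centred to about 1 mm. I'll check that the tray rotor lies flat, then hand in.

Run:
```python
from h import *
f=np.load("top3.npz");D=f["d"];P=xyz("top",D);Z=P[...,2];S=cv2.cvtColor(f["im"],cv2.COLOR_BGR2HSV)[...,1]
m=blob((D>0)&(S<60)&(Z>14)&(Z<40)&(abs(P[...,0]-674)<60)&(abs(P[...,1]+172)<105),1)[0]
r=cv2.minAreaRect(P[m][:,:2].astype(np.float32));A=np.c_[P[m][:,:2]-[674,-172],np.ones(m.sum())]
k=np.linalg.lstsq(A,Z[m],rcond=None)[0]; print(m.sum(),r,k.round(3))
if m.sum()>500 and abs(k[:2]).max()<.05: bot.hand_in(); print("handed in")
```

```text
767 ((674.3510131835938, -172.01800537109375), (157.40863037109375, 27.709388732910156), 63.32972717285156) [ 4.300e-02 -2.000e-02  2.187e+01]
the job is handed in; nothing more can be done
handed in
```

Job handed in at about 23 s on the robot's clock: rotor B, the good arm, lies level and centred on the balance, and rotor A lies flat in the reject tray; I identified A as lopsided from the wrist moment when lifting it and did not lay it on the balance.

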